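Release the spring slide with its two-button interlock

TASK

Without gripping or lifting anything, push the V-block aside along the bench so that it stands well clear of the way of the slide in the end of the release unit. Then press the unit's two round buttons all the way down together, one fingertip on each, and hold both down until the slow spring slide has run fully out by itself; then let both buttons come up and move away. Do not touch the slide, and leave the plain steel block, the jar and the collet where they stand.

Things in the scene. Friction and masses are not known exactly. Their poses are not given: they have to be found in the camera images.
- release_unit: Grey steel box fixed to the bench on a dark base plate (plate 62 x 158 x 6 mm; box 58 wide, 146 long, top 46 mm above the bench). Origin: centre of the underside. Its y axis runs along its length toward the open end where the slide comes out (roughly to the robot's right), z up. Two round steel buttons stand on top in a row along y, at y = +32 and -32 mm (64 mm between centres).
- button_near_slide_top (a point): Centre of the flat top of the button next to the slide's end (unit y = +32 mm). Steel cap 30 mm in diameter, 8 mm thick, top 62 mm above the bench when up, 55 mm when down; the black ring and box below it lie at 50 and 46 mm.
- button_far_slide_top (a point): Centre of the flat top of the other, equal button (unit y = -32 mm).
- button_near_slide (a joint): Travel of that button in m: 0 up, 0.007 fully down. A spring pushes it up: 1.5 N at the top, 5 N fully down. Each button catches the slide until it is more than about half way down, and catches it again at about 16 or 32 mm of slide travel if let up early; pressing both again frees it.
- button_far_slide (a joint): The same for the other button. Neither button may be pressed down alone.
- slide (a joint): Travel of the slide in m: 0 in (start), 0.048 fully out. Its own spring drives it at about 13 mm/s, so it needs about 4 s of both buttons held down; it stays out afterwards.
- slide_nose (a point): Middle of the outer face of the slide's steel nose plate, 21 mm above the bench. The nose is 42 mm wide, from 9 to 33 mm above the bench, and runs along the unit's +y at x = 0: the face stands at unit y = 81 mm when in, 129 mm when out.
- v_block: Loose ground steel V-block, 42 (its x) x 48 (its y) x 36 mm high, about 0.4 kg, V groove on top, standing on the bench just off the open end of the unit, in the slide's way. Origin: centre of its underside. The bench's near edge (toward the robot) is close: about 0.07 m from its centre; there is room on the far side.
- steel_block: Loose plain grey steel block, 32 (its x) x 85 (its y) x 34 mm high, lying near the front edge of the bench to the right of the unit. Bystander. Origin: centre of its underside.
- small_jar: Loose cream jar with a black screw lid, 53 mm in diameter, 66 mm high. Bystander. Origin: centre of its underside.
- collet: Loose steel spring collet, 26 mm in diameter, 34 mm high, standing. Bystander. Origin: centre of its underside.
There are look-alikes about, which are no part of the job. What is meant by the v_block is not green, and is the larger of those in its own colour. Of the things that look like the release_unit, take the one that is farthest to the robot's right at the start.

How it is judged:
On the way, in this order (a step that is already met when the one before it is completed fails the run):
1. the V-block stands clear of the slide's way, with the slide still in ((x of v_block in the frame of release_unit above 0.045 m or x of v_block in the frame of release_unit below -0.045 m or y of v_block in the frame of release_unit above 0.153 m) and value of joint slide below 0.003 m), for 0.2 s.
2. both buttons are held fully down together by the fingers (value of joint each of button_near_slide, button_far_slide above 0.005 m and contact force between the fingers and button_near_slide above 0.5 N and contact force between the fingers and button_far_slide above 0.5 N and value of joint slide below 0.03 m), for 0.2 s.
3. the slide has run fully out with both buttons still held down (value of joint slide above 0.0455 m and value of joint each of button_near_slide, button_far_slide above 0.004 m), for 0.1 s.
At the end, for the whole second after the job is handed in: The slide is out by more than 45.5 of its 48 mm, both buttons are up again (within 1.5 mm), and the V-block stands upright and at rest on the bench with its centre more than 45 mm to either side of the slide's line, or more than 153 mm along it from the unit's centre (value of joint slide above 0.0455 m and value of joint each of button_near_slide, button_far_slide below 0.0015 m and (x of v_block in the frame of release_unit above 0.045 m or x of v_block in the frame of release_unit below -0.045 m or y of v_block in the frame of release_unit above 0.153 m) and height (world z) of v_block between -0.005 and 0.005 m and angle between v_block's own z axis and vertical below 0.1 rad and linear speed of v_block below 0.02 m/s); the robot touches nothing.
It fails at once if one button is pressed down while the other is up ((value of joint button_near_slide above 0.005 m and value of joint button_far_slide below 0.001 m) or (value of joint button_far_slide above 0.005 m and value of joint button_near_slide below 0.001 m)).
It fails at once if the V-block is lifted, tipped over or pushed off the bench (height (world z) of v_block above 0.012 m or height (world z) of v_block below -0.02 m or angle between v_block's own z axis and vertical above 0.5 rad).
It fails at once if the slide runs into the V-block (contact force between slide and v_block above 0.5 N).
It fails at once if the robot touches the slide (contact force between any of the fingers, the arm and slide above 1 N).
It fails at once if a bystander is moved by more than 20 mm (distance of any of steel_block, small_jar, collet from where it was at the start of the episode above 0.02 m).
It also fails if it takes over 58 s, if anything falls off the work surface, if the arm or the gripper's body presses on something with over 40 N, if the wrist force passes 120 N, or if a joint passes its speed limit or range.

ROBOT

A 6-joint arm with a two-finger parallel gripper is mounted at the origin on a cart in front of the work surface, level with it; the furniture and walls round the work are solid. World frame = base frame: x ahead of the robot, y to its left, z up, the work surface at z = 0. Lengths are in m, angles in rad, forces in N, time in s.
With the tool pointing down it reaches from about 0.4 to 0.825 m from the base axis. Payload 7 kg.
Tool frame: the origin (TCP) lies midway between the tips of the shut fingers; the grasp point (between the pads) lies 19 mm behind it; z points along the fingers, y is the line along which they close (so a half turn about z gives the same grasp; the last joint's range is limited). The gripper opens to 88 mm and grips with 3 to 60 N. Pads are 19 mm wide; open, the fingers measure 130 mm over their backs; the gripper's body (78 mm by 193 mm) begins 47 mm behind the grasp point.
Start: joints at [1.627, 0.359, 0.012, 0, -1.224, -0.288], TCP at [0.155, 0.657, 0.227] pointing down, gripper open.
Joint ranges: [-3.07, 3.07], [-1.43, 2.12], [-1.02, 1.25], [-3.03, 1.67], [-3.05, -0], [-3.03, 3.03]. Speed limits (rad/s): [2.39, 2.39, 3.01, 3.14, 3.14, 3.14].

INTERFACE

Orientations are given as [roll, pitch, yaw] about the fixed x, y, z axes, in that order (R = Rz(yaw) Ry(pitch) Rx(roll)).
In Python, from station import telemetry, eyes, ticket, recognise, trace gives the robot as it stands. The module is installed in compiled form; this text tells all that it offers.
- The arm moves only by the tool servo_tool, never from a script. Its argument "series" is a list that holds one entry, the list of rows, each a list of 4 numbers: the shift along the tool's x, y, z in mm, then the turn about the tool's z in rad. In form: [[[x, y, z, roll], ...]]. A call has exactly 10 rows; each row shifts and turns the commanded pose from where the row before left it, along the tool's axes as they then stand; what a row does not reach is not made up. A row lasts 1/12 s, in which the tool goes at most 41.7 mm and 7.16 degrees, less where a joint would pass 70% of its speed; a pose out of reach is approached as far as the arm can. A call is refused whole if a number of a shift passes 41.7 or a number of a turn 0.125, either way. A call with a gripper value outside its range is refused whole. "claw" is the gripper's target within -1 to 1 (shut at 1, half-way at 0, fully open at -1), set as the call begins (left out, the last holds). The fingers move at their own pace and stop on an object; "grip_force" is the grip in N (left out, the last holds). Time passes only in rows, so rows that do not move let the fingers close, or fill a call up. It gives the time, the measured TCP pose, the force, the opening and the grip force at its end, in the units of the state.
- telemetry.get_state(): the state, without advancing time (a new reading comes with each control period).
- eyes.grab_frame(name): name is "scene" or "top" or "wrist"; returns the picture (420x560x3 uint8, red, green, blue); there is no depth.
- eyes.calibration(name): a dict with "mtx" (3x3 intrinsics, pixels), "rvec" (rotation vector, rad) and "tvec" (3), from world to camera coordinates, as OpenCV has them. Camera axes: x right, y down, z forward; pixel columns grow to the right and rows downward; lengths in m; the calibration is good to about 2 mm. A picture is of the moment at which its call begins: read the wrist's pose just before it. calibration takes no time and is no camera call; for the wrist camera it gives the pose at the moment of the call.
- ticket.job_done(): hands the job in; it is judged then, once.
Trained networks look in the newest picture that a camera, given by its name, has taken for a name from the list of things; names that differ only in an ending like _2 or _b are one class to them, and where a whole thing is asked for, a point or a joint stands for the part that bears it (a point fixed in the world has none). Each returns a list of dicts, best first, with "conf" (0 to 1); they miss things now and then, are a little off and sometimes report something else, mostly with a low value. They report only what shows in the picture. A call takes as long as a camera call. They do not tell look-alikes from the thing itself.
- recognise(camera, name): "position" ([x, y, z] in m, in world coordinates, good to about 4 mm: the middle of the surface that is visible of it).
- trace(camera, name): "mask" (420x560 bool, what is visible of it).
The state is a dict: "t": time; "q": joint angles; "qd": joint speeds; "joint_efforts": joint torques, N m; "eef_pos": TCP position; "ee_rot": TCP orientation; "force": force on the tool from outside, world axes, zero at the start; "moment": the same for the moment, N m; "width": finger opening in m; "gripper_force": force on a finger pad.
Only numpy, scipy, OpenCV 4.12 (cv2) and the standard library are available. Lean on these libraries where they do the work, as an engineer would, in place of code of your own. Each camera call takes 0.05 s, during which the arm holds its last target. There are 200 camera calls.

## Working session

There is one attempt and no reset: what is moved stays moved. The work goes in short steps, Python scripts to look and compute and a tool call to move; the robot and the scene stay as the last step left them, time stands still between calls to the robot, and variables do not carry over. Pictures are saved under pics/ and viewed, at most 10 in all, crops included, and the job is handed in when it is done.

Besides the shell and the picture viewer there is one more tool, called after "Call:" as name([rows], argument=value, ...), one row to a line, values as JSON. servo_tool: Moves the arm, as the interface text tells. Its arguments: {"type":"object","properties":{"series":{"type":"array"},"claw":{"type":"number"},"grip_force":{"type":"number"}},"required":["series"]}

```bash
mkdir -p pics; cat > h.py <<'E'
import numpy as np, cv2
from station import telemetry, eyes, ticket, recognise, trace
def cal(c):
    k=eyes.calibration(c); return np.array(k["mtx"],float),np.array(k["rvec"],float),np.array(k["tvec"],float).reshape(3,1)
def proj(c,p):
    K,r,t=cal(c); return cv2.projectPoints(np.array(p,float).reshape(-1,1,3),r,t,K,None)[0].reshape(-1,2)
def back(c,uv,z):
    K,r,t=cal(c); R=cv2.Rodrigues(r)[0]; o=(-R.T@t).ravel()
    uv=np.array(uv,float).reshape(-1,2); d=(R.T@np.linalg.inv(K)@np.c_[uv,np.ones(len(uv))].T).T
    return o+d*((z-o[2])/d[:,2])[:,None]
def save(n,im): cv2.imwrite("pics/"+n+".png",cv2.cvtColor(im,cv2.COLOR_RGB2BGR))
E
python3 - <<'E'
from h import *
s=telemetry.get_state(); print({k:np.round(v,3).tolist() for k,v in s.items()})
for c in("scene","top"):
    im=eyes.grab_frame(c); save(c,im)
    for n in("release_unit","button_near_slide_top","v_block","steel_block","small_jar","collet","slide_nose"):
        for d in recognise(c,n): 
            p=d["position"]; print(c,n,round(d["conf"],2),np.round(p,3),proj(c,p).round().ravel())
E
```

```text
{'t': 0.0, 'q': [1.627, 0.359, 0.011, -0.0, -1.224, -0.288], 'qd': [-0.001, 0.001, -0.001, -0.001, 0.001, 0.002], 'joint_efforts': [0.001, -58.271, 29.306, 6.997, 0.007, -0.0], 'eef_pos': [0.155, 0.656, 0.226], 'ee_rot': [3.14, -0.0, -0.232], 'force': [-0.199, 0.445, -0.206], 'moment': [-0.028, 0.03, 0.008], 'gripper_force': 0.0, 'width': 0.088}
scene release_unit 0.76 [0.525 0.593 0.036] [167. 190.]
scene release_unit 0.72 [0.472 0.2   0.041] [242. 252.]
scene button_near_slide_top 0.5 [0.54  0.585 0.06 ] [172. 183.]
scene button_near_slide_top 0.49 [0.485 0.194 0.063] [248. 243.]
scene v_block 0.75 [0.485 0.106 0.02 ] [274. 275.]
scene v_block 0.69 [0.609 0.104 0.021] [312. 253.]
scene steel_block 0.63 [ 0.471 -0.117  0.029] [348. 323.]
scene small_jar 0.7 [0.473 0.407 0.048] [190. 217.]
scene small_jar 0.39 [0.488 0.252 0.066] [233. 232.]
scene slide_nose 0.65 [0.536 0.544 0.027] [180. 198.]
scene slide_nose 0.59 [0.485 0.148 0.03 ] [262. 263.]
top release_unit 0.72 [0.491 0.23  0.046] [301. 252.]
top button_near_slide_top 0.5 [0.541 0.588 0.062] [189. 240.]
top v_block 0.8 [ 0.832 -0.125  0.029] [404. 147.]
top v_block 0.53 [0.497 0.11  0.03 ] [337. 250.]
top v_block 0.42 [0.614 0.113 0.018] [335. 214.]
top steel_block 0.58 [ 0.491 -0.11   0.036] [405. 249.]
top small_jar 0.66 [0.49  0.427 0.065] [239. 255.]
top collet 0.54 [0.718 0.058 0.023] [350. 182.]
top slide_nose 0.53 [0.546 0.548 0.034] [203. 238.]
```

```bash
python3 - <<'E'
from h import *
a=cv2.imread("pics/top.png"); c=a[120:300,150:450]; cv2.imwrite("pics/topc.png",cv2.resize(c,None,fx=2.6,fy=2.6,interpolation=cv2.INTER_CUBIC))
E
```

```text
(no output)
```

View pics/topc.png

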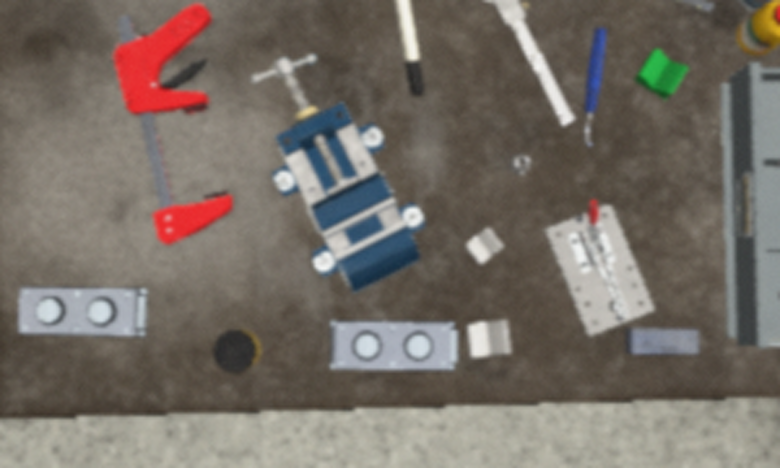

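View pics/scene.png

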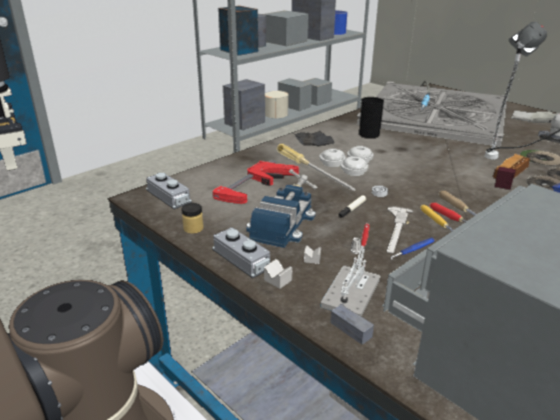

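Candidates in the top picture:
- **Units:** left one at (182,240), right one at (302,252). I take the right one.
- **V-blocks:** grey large at (338,250), grey small at (336,214), green at (405,148). I take the large grey one.

The clamp at (381,224), steel block (405,251), jar (241,255) and collet (351,182) all stay put. Next I work out positions and the first transit.

```bash
cat >> h.py <<'E'
def go(p,yaw):
    "tool-frame shift (mm) with present axes, and turn, to reach world p, yaw"
    s=telemetry.get_state(); a=s["ee_rot"][2]; d=(np.array(p)-s["eef_pos"])*1000
    x=np.array([np.cos(a),np.sin(a)]); y=np.array([np.sin(a),-np.cos(a)])
    t=(a-yaw+np.pi/2)%np.pi-np.pi/2
    print("shift",np.round([d[:2]@x,d[:2]@y,-d[2]],1),"turn",round(t,3),"at",np.round(s["eef_pos"],4),"yaw",round(a,4),"t",round(s["t"],2))
E
python3 - <<'E'
from h import *
f=lambda x,y:(150+x/2.6,120+y/2.6)
b=back("top",[f(367,345),f(419,345)],.062); print(b)
d=b[1]-b[0]; print("len",np.linalg.norm(d),"yaw of unit y",np.arctan2(d[1],d[0]))
print(back("top",[f(489,338)],.034), back("top",[f(547,228),f(655,308),f(590,335),f(612,205),f(485,245)],.01))
print(back("top",[f(595,215)],.08))
go([.49,.15,.227],0.0)
E
```

```text
[[0.49187361 0.26102353 0.062     ]
 [0.49003994 0.19685973 0.062     ]]
len 0.06418999363165846 yaw of unit y -1.5993665203676417
[[0.49559699 0.10754218 0.034     ]] [[ 0.63378033  0.02543041  0.01      ]
 [ 0.52721039 -0.10834102  0.01      ]
 [ 0.49523501 -0.02378407  0.01      ]
 [ 0.66104204 -0.05945898  0.01      ]
 [ 0.61419622  0.10596472  0.01      ]]
[[ 0.64318343 -0.02385054  0.08      ]]
shift [ 4.424e+02  4.164e+02 -4.000e-01] turn -0.232 at [0.1551 0.6569 0.2266] yaw -0.2318 t 0.8
```

Call:
servo_tool([
  [[22,21,0,0],[22,21,0,0],[22,21,0,0],[22,21,0,0],[22,21,0,0],[22,21,0,0],[22,21,0,0],[22,21,0,0],[22,21,0,0],[22,21,0,0]],
], claw=1)

```text
t: 1.63
eef_pos: [0.3215, 0.4007, 0.2268]
ee_rot: [-3.141, -0.0, -0.232]
force: [0.5, -0.4, 0.7]
width: 0.0264
gripper_force: 0.0
```

Call:
servo_tool([
  [[28,26,0,0],[28,26,0,0],[28,26,0,0],[28,26,0,0],[28,26,0,0],[28,26,0,0],[28,26,0,0],[26,24,0,0],[0,0,0,-0.116],[0,0,0,-0.116]],
])

```text
t: 2.47
eef_pos: [0.4906, 0.1485, 0.2265]
ee_rot: [3.141, 0.0, 0.001]
force: [0.0, 0.4, 0.1]
width: 0.0002
gripper_force: 0.0
```

```bash
python3 - <<'E'
from h import *
go([.49,.15,.227],0.0); print(telemetry.get_state()["width"])
im=eyes.grab_frame("wrist"); save("w1",im)
for n in("release_unit","button_near_slide_top","v_block","slide_nose"):
    for d in recognise("wrist",n): 
        p=d["position"]; print(n,round(d["conf"],2),np.round(p,4),proj("wrist",p).round().ravel())
E
```

```text
shift [-0.6 -1.5 -0.5] turn 0.001 at [0.4906 0.1485 0.2265] yaw 0.0012 t 2.47
0.00021017763753955118
release_unit 0.85 [0.4985 0.2295 0.0439] [212. 187.]
button_near_slide_top 0.7 [0.4929 0.1499 0.0355] [282. 191.]
v_block 0.96 [0.4986 0.1077 0.0301] [318. 185.]
v_block 0.55 [0.6145 0.1122 0.0177] [315.  80.]
slide_nose 0.66 [0.4916 0.1496 0.0366] [282. 192.]
```

View pics/w1.png

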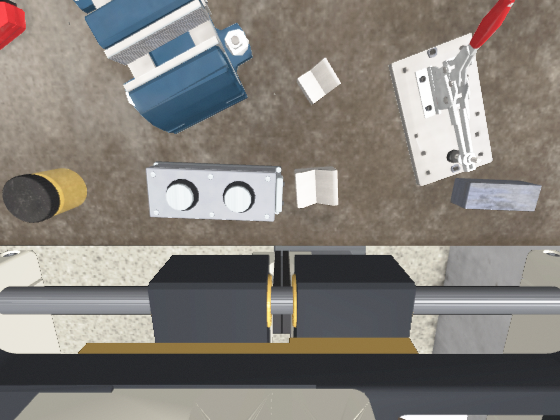

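The wrist picture shows the chosen unit with buttons near (181,196) and (238,198), the slide nose at (281,194), the larger grey V-block at (317,187) and the small one at (319,81). I check this in one close crop.

```bash
python3 - <<'E'
from h import *
a=cv2.imread("pics/w1.png"); cv2.imwrite("pics/w1c.png",cv2.resize(a[150:250,140:340],None,fx=4,fy=4,interpolation=cv2.INTER_CUBIC))
E
```

```text
(no output)
```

View pics/w1c.png

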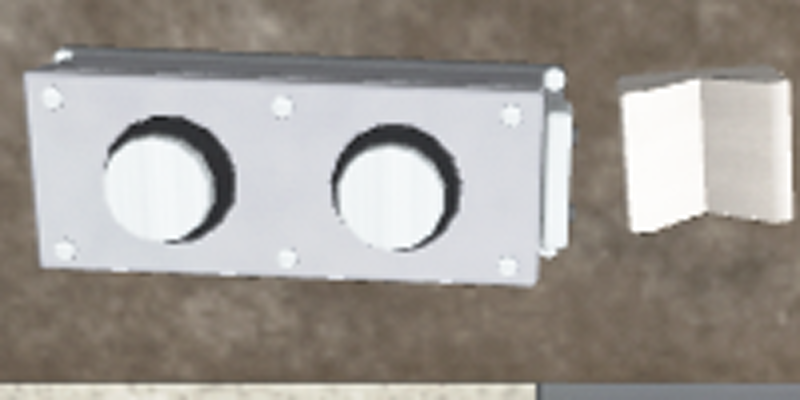

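```bash
python3 - <<'E'
from h import *
f=lambda L:[(140+x/4,150+y/4) for x,y in L]
s=telemetry.get_state(); print(s["t"])
b=back("wrist",f([(158,188),(391,197)]),.062); d=b[1]-b[0]; print(b,np.linalg.norm(d))
box=back("wrist",f([(25,72),(42,267),(535,285),(548,92)]),.046); print("box",box)
u=(box[2]+box[3]-box[0]-box[1])/2; print("len",np.linalg.norm(u),"yaw box",np.arctan2(u[1],u[0])+np.pi/2,"yaw btn",np.arctan2(d[1],d[0])+np.pi/2,"c",box.mean(0),b.mean(0))
v=back("wrist",f([(620,93),(632,233),(792,222),(785,80)]),.036); print("v",v,v.mean(0))
print("edge",back("wrist",f([(300,384)]),0))
a=np.arctan2(d[1],d[0])+np.pi/2; R=np.array([[np.cos(a),-np.sin(a)],[np.sin(a),np.cos(a)]])  # unit x,-y
w=(v[:,:2]-b.mean(0)[:2])@R; print("v in unit (x,-y)",w,w.mean(0))
E
```

```text
2.7167
[[0.49148081 0.26217    0.062     ]
 [0.48873177 0.19861885 0.062     ]] 0.06361058369745948
box [[0.52105595 0.30149609 0.046     ]
 [0.46423274 0.30394759 0.046     ]
 [0.45820548 0.15989713 0.046     ]
 [0.51495454 0.15564807 0.046     ]]
len 0.1450760454074993 yaw box -0.04181330354170587 yaw btn -0.0432302122555388 c [0.48961218 0.23024722 0.046     ] [0.49010629 0.23039442 0.062     ]
v [[0.51307566 0.13502187 0.036     ]
 [0.47120024 0.13105093 0.036     ]
 [0.47442536 0.08347248 0.036     ]
 [0.51665634 0.08758667 0.036     ]] [0.4938394  0.10928299 0.036     ]
edge [[0.40831929 0.24184587 0.        ]]
v in unit (x,-y) [[ 0.0270696  -0.09429079]
 [-0.01459509 -0.10006774]
 [-0.0093168  -0.14746236]
 [ 0.03269693 -0.14152692]] [ 0.00896366 -0.12083695]
```

```bash
python3 - <<'E'
from h import *
go([.447,.109,.013],-0.043)
E
```

```text
shift [-42.4  41.9 213.7] turn 0.04 at [0.4896 0.1508 0.2267] yaw -0.003 t 2.72
```

Call:
servo_tool([
  [[-14,14,0,0],[-14,14,0,0],[-14,14,0,0],[0,0,20,0.04],[0,0,30,0],[0,0,30,0],[0,0,30,0],[0,0,25,0],[0,0,20,0],[0,0,15,0]],
])

```text
t: 3.55
eef_pos: [0.4468, 0.1086, 0.0549]
ee_rot: [3.141, 0.001, -0.042]
force: [-0.6, 0.2, -0.3]
width: -0.0001
gripper_force: 0.0
```

```bash
python3 - <<'E'
from h import *
go([.447,.109,.013],-0.043)
E
```

```text
shift [ 0.2 -0.4 41.9] turn 0.001 at [0.4468 0.1086 0.0549] yaw -0.0417 t 3.55
```

Call:
servo_tool([
  [[0,0,14,0],[0,0,14,0],[0,0,10,0],[0,0,3,0],[0,0,0,0],[4,0,0,0],[4,0,0,0],[4,0,0,0],[4,0,0,0],[3,0,0,0]],
])

```text
t: 4.38
eef_pos: [0.4673, 0.1079, 0.0159]
ee_rot: [-3.141, -0.0, -0.04]
force: [-1.9, 1.4, 0.2]
width: 0.0004
gripper_force: 0.9
```

Call:
servo_tool([
  [[3,0,0,0],[3,0,0,0],[3,0,0,0],[3,0,0,0],[3,0,0,0],[3,0,0,0],[3,0,0,0],[3,0,0,0],[2,0,0,0],[0,0,0,0]],
])

```text
t: 5.22
eef_pos: [0.4934, 0.1069, 0.0155]
ee_rot: [-3.141, -0.001, -0.04]
force: [0.4, 0.2, -0.3]
width: 0.0005
gripper_force: 0.0
```

```bash
python3 - <<'E'
from h import *
go([.517,.106,.013],-0.043)
im=eyes.grab_frame("top"); 
for d in recognise("top","v_block"): print(round(d["conf"],2),np.round(d["position"],4))
save("t2",cv2.resize(im[160:300,250:450],None,fx=3,fy=3,interpolation=cv2.INTER_CUBIC))
E
```

```text
shift [23.6 -0.1  2.5] turn 0.003 at [0.4934 0.1069 0.0155] yaw -0.0398 t 5.22
0.67 [0.6103 0.1126 0.0164]
0.51 [ 0.8332 -0.1261  0.0314]
```

View pics/t2.png

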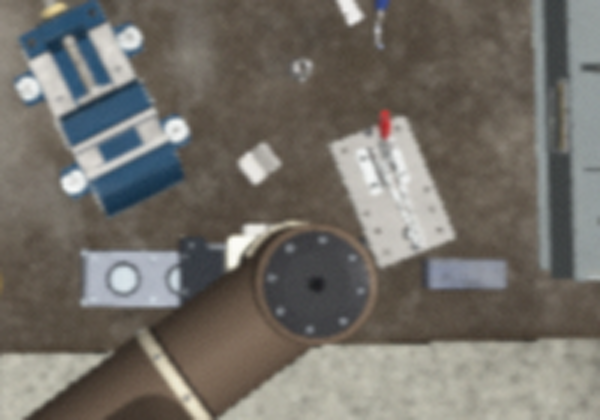

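The arm hides the V-block in this view; the unit, small V-block and bystanders are unmoved. I finish the push, then back off and rise to look.

Call:
servo_tool([
  [[3,0,0,0],[3,0,0,0],[3,0,0,0],[3,0,0,0],[3,0,0,0],[3,0,0,0],[3,0,0,0],[3,0,0,0],[2,0,0,0],[0,0,0,0]],
])

```text
t: 6.15
eef_pos: [0.5194, 0.1058, 0.0156]
ee_rot: [-3.141, -0.001, -0.04]
force: [0.4, 0.2, -0.2]
width: 0.0007
gripper_force: 0.0
```

Call:
servo_tool([
  [[-6,0,0,0],[-6,0,0,0],[-4,0,0,0],[0,0,-25,0],[0,0,-35,0],[0,0,-35,0],[0,0,-35,0],[0,0,-25,0],[0,0,-15,0],[0,0,0,0]],
], claw=0)

```text
t: 6.98
eef_pos: [0.5041, 0.1072, 0.1897]
ee_rot: [-3.138, -0.006, -0.039]
force: [0.1, 0.0, 0.2]
width: 0.0438
gripper_force: 0.0
```

```bash
python3 - <<'E'
from h import *
s=telemetry.get_state(); print(s["width"])
im=eyes.grab_frame("wrist"); save("w2",im)
for n in("v_block","slide_nose"):
    for d in recognise("wrist",n): 
        p=d["position"]; print(n,round(d["conf"],2),np.round(p,4),proj("wrist",p).round().ravel())
# press point: between buttons, above
go([.490,.2304,.100],-0.0425)
E
```

```text
0.04381020653500104
v_block 0.73 [0.6163 0.1114 0.0191] [272.  87.]
v_block 0.57 [0.5511 0.1038 0.0338] [282. 154.]
slide_nose 0.75 [ 0.4905 -0.1095  0.0354] [487. 204.]
slide_nose 0.6 [0.4896 0.1518 0.034 ] [239. 214.]
shift [ -16.8 -123.5   85.1] turn 0.003 at [0.5019 0.1063 0.1851] yaw -0.0397 t 7.13
```

View pics/w2.png

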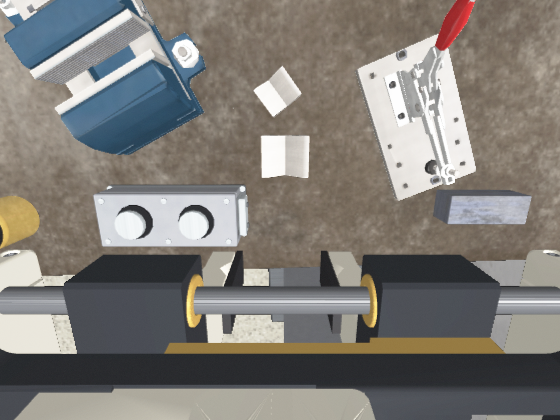

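The V-block now stands square at (285,156), about 65 mm off the slide's line, with the nose at (242,213). Next I move over the buttons, and descend.

```bash
python3 - <<'E'
from h import *
b=back("wrist",[(131,222),(194,224.5)],.062); d=b[1]-b[0]; print(b,b.mean(0),np.arctan2(d[1],d[0])+np.pi/2)
v=back("wrist",[(262,136),(262,177),(308,178),(309,136)],.036); print(v,v.mean(0))
E
```

```text
[[0.4939326  0.25353001 0.062     ]
 [0.48890358 0.19240472 0.062     ]] [0.49141809 0.22296737 0.062     ] -0.08208898239074691
[[0.5690968  0.12267242 0.036     ]
 [0.52865703 0.12503887 0.036     ]
 [0.52574294 0.07814913 0.036     ]
 [0.56724055 0.07653967 0.036     ]] [0.54768433 0.10060003 0.036     ]
```

Call:
servo_tool([
  [[-2,-20,0,0.003],[-2,-20,0,0],[-3,-25,0,0],[-3,-25,0,0],[-3,-18,0,0],[-3,-15,0,0],[0,0,25,0],[0,0,25,0],[0,0,20,0],[0,0,10,0]],
])

```text
t: 7.97
eef_pos: [0.4899, 0.2286, 0.102]
ee_rot: [3.138, 0.004, -0.043]
force: [-0.5, 0.4, -0.6]
width: 0.0437
gripper_force: 0.0
```

```bash
python3 - <<'E'
from h import *
go([.490,.2304,.070],-0.0425)
im=eyes.grab_frame("wrist"); save("w3",im)
E
```

```text
shift [-0.  -1.8 32. ] turn -0.001 at [0.4899 0.2286 0.102 ] yaw -0.0431 t 7.97
```

View pics/w3.png

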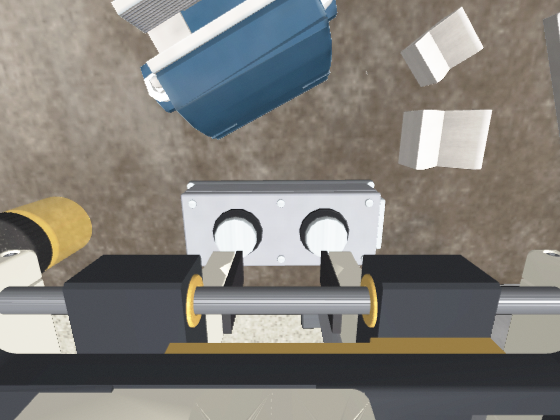

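```bash
python3 - <<'E'
from h import *
b=back("wrist",[(236,235),(325,236)],.062); d=b[1]-b[0]; print(b,b.mean(0),np.arctan2(d[1],d[0])+np.pi/2,np.linalg.norm(d))
c=back("wrist",[(183,193),(380,191)],.046);print(c,c.mean(0)-[.029,-.029*.043,0])
v=back("wrist",[(402,167),(406,112),(490,111),(486,169)],.036); print("v",v.mean(0))
go(list(b.mean(0)[:2])+[.070],-0.0425)
E
```

```text
[[0.49460834 0.25948012 0.062     ]
 [0.49105236 0.19770705 0.062     ]] [0.49283035 0.22859358 0.062     ] -0.05750184434041472 0.06187533050524672
[[0.52255292 0.29745873 0.046     ]
 [0.51767049 0.15579499 0.046     ]] [0.49111171 0.22787386 0.046     ]
v [0.55037251 0.10694958 0.036     ]
shift [ 3.1 -0.4 31.3] turn -0.001 at [0.4897 0.2283 0.1013] yaw -0.0433 t 8.02
```

Call:
servo_tool([
  [[1,-1,6,0],[0,0,8,0],[0,0,8,0],[0,0,6,0],[0,0,3,0],[0,0,2,0],[0,0,2,0],[0,0,2,0],[0,0,2,0],[0,0,2,0]],
])

```text
t: 8.85
eef_pos: [0.493, 0.2309, 0.0646]
ee_rot: [-3.141, -0.0, -0.043]
force: [-0.4, 0.4, 0.4]
width: 0.0439
gripper_force: 0.0
```

Call:
servo_tool([
  [[0,0,2,0],[0,0,2,0],[0,0,2,0],[0,0,2,0],[0,0,1,0],[0,0,0,0],[0,0,0,0],[0,0,0,0],[0,0,0,0],[0,0,0,0]],
])

```text
t: 9.68
eef_pos: [0.4931, 0.231, 0.0563]
ee_rot: [-3.141, -0.001, -0.042]
force: [-2.2, -1.0, 8.5]
width: 0.0443
gripper_force: 4.2
```

Call:
servo_tool([
  [[0,0,1,0],[0,0,1,0],[0,0,0.5,0],[0,0,0,0],[0,0,0,0],[0,0,0,0],[0,0,0,0],[0,0,0,0],[0,0,0,0],[0,0,0,0]],
])

```text
t: 10.52
eef_pos: [0.4933, 0.231, 0.0551]
ee_rot: [-3.141, -0.001, -0.042]
force: [-6.9, -1.6, 20.4]
width: 0.0437
gripper_force: 10.5
```

Call:
servo_tool([
  [[0,0,0,0],[0,0,0,0],[0,0,0,0],[0,0,0,0],[0,0,0,0],[0,0,0,0],[0,0,0,0],[0,0,0,0],[0,0,0,0],[0,0,0,0]],
])

```text
t: 11.35
eef_pos: [0.4932, 0.231, 0.0551]
ee_rot: [-3.141, -0.001, -0.042]
force: [-8.0, -2.9, 22.6]
width: 0.0438
gripper_force: 10.5
```

Call:
servo_tool([
  [[0,0,0,0],[0,0,0,0],[0,0,0,0],[0,0,0,0],[0,0,0,0],[0,0,0,0],[0,0,0,0],[0,0,0,0],[0,0,0,0],[0,0,0,0]],
])

```text
t: 12.18
eef_pos: [0.4933, 0.2311, 0.0552]
ee_rot: [-3.141, -0.001, -0.042]
force: [-7.3, -2.0, 21.1]
width: 0.044
gripper_force: 10.5
```

Call:
servo_tool([
  [[0,0,0,0],[0,0,0,0],[0,0,0,0],[0,0,0,0],[0,0,0,0],[0,0,0,0],[0,0,0,0],[0,0,0,0],[0,0,0,0],[0,0,0,0]],
])

```text
t: 13.02
eef_pos: [0.4932, 0.231, 0.0551]
ee_rot: [-3.141, -0.001, -0.042]
force: [-7.7, -1.4, 21.7]
width: 0.0442
gripper_force: 10.5
```

```bash
python3 - <<'E'
from h import *
im=eyes.grab_frame("wrist"); save("w4",im)
K=proj("wrist",[[.4873,.151,.033],[.4852,.102,.033]]); print(K)
E
```

```text
[[405.58388958 253.3154625 ]
 [481.48469719 253.35679466]]
```

View pics/w4.png

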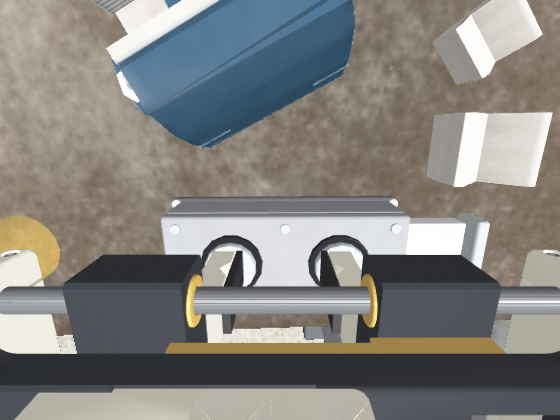

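Both fingertips sit on the buttons, and the slide is out with its nose face near column 487, against about 481 expected for fully out. The V-block at (490,148) is clear. I hold a bit longer, then lift.

Call:
servo_tool([
  [[0,0,0,0],[0,0,0,0],[0,0,0,0],[0,0,0,0],[0,0,0,0],[0,0,0,0],[0,0,0,0],[0,0,0,0],[0,0,0,0],[0,0,0,0]],
])

```text
t: 13.9
eef_pos: [0.4933, 0.231, 0.0551]
ee_rot: [-3.141, -0.001, -0.042]
force: [-7.7, -1.8, 20.4]
width: 0.0437
gripper_force: 10.5
```

Call:
servo_tool([
  [[0,0,0,0],[0,0,0,0],[0,0,0,0],[0,0,0,0],[0,0,0,0],[0,0,0,0],[0,0,0,0],[0,0,0,0],[0,0,0,0],[0,0,0,0]],
])

```text
t: 14.73
eef_pos: [0.4933, 0.231, 0.0551]
ee_rot: [-3.141, -0.001, -0.042]
force: [-7.2, -1.9, 21.3]
width: 0.044
gripper_force: 10.5
```

Call:
servo_tool([
  [[0,0,-3,0],[0,0,-3,0],[0,0,-5,0],[0,0,-10,0],[0,0,-20,0],[0,0,-20,0],[0,0,-20,0],[0,0,-15,0],[0,0,-5,0],[0,0,0,0]],
])

```text
t: 15.57
eef_pos: [0.4935, 0.2314, 0.1557]
ee_rot: [-3.139, -0.002, -0.043]
force: [0.6, -0.7, 0.7]
width: 0.044
gripper_force: 0.0
```

Call:
servo_tool([
  [[0,0,0,0],[0,0,0,0],[0,0,0,0],[0,0,0,0],[0,0,0,0],[0,0,0,0],[0,0,0,0],[0,0,0,0],[0,0,0,0],[0,0,0,0]],
])

```text
t: 16.4
eef_pos: [0.4929, 0.2309, 0.1541]
ee_rot: [-3.142, -0.0, -0.043]
force: [-0.0, 0.5, 0.9]
width: 0.0438
gripper_force: 0.0
```

```bash
python3 - <<'E'
from h import *
im=eyes.grab_frame("wrist"); save("w5",im)
print(proj("wrist",[[.4873,.151,.033],[.4852,.102,.033]]))
E
```

```text
[[364.87649863 211.05317442]
 [416.03705324 211.02983452]]
```

View pics/w5.png

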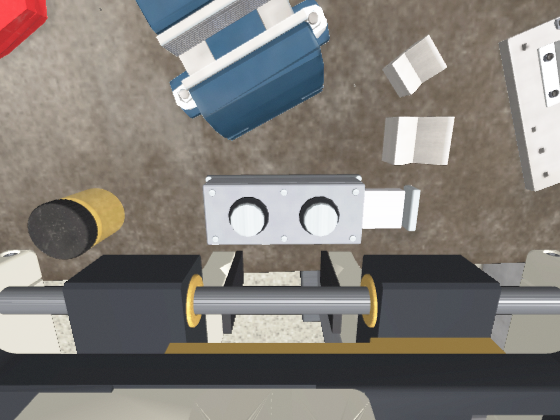

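The slide is fully out, with its nose face at column ~419 against 416 expected. Both buttons (248,216) and (319,216) are up, the V-block at (420,141) stands clear, and the tool is free.

```bash
python3 -c "
from station import ticket; print(ticket.job_done())"
```

```text
the job is handed in; nothing more can be done
None
```

I pushed the V-block about 65 mm clear, held both buttons down until the slide ran fully out, then released them and handed the job in at about 16 s; the hand-in gave no verdict.

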